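# Get the bar measure out from behind the jars and put everything back

### The arm

A 6-joint arm with a two-finger parallel gripper is mounted at the origin on the work surface. World frame = base frame: x ahead of the robot, y to its left, z up, the work surface at z = 0. Lengths are in m, angles in rad, forces in N, time in s.
With the tool pointing down it reaches from about 0.3 to 0.75 m from the base axis. Payload 8.5 kg.
Tool frame: the origin (TCP) lies midway between the tips of the shut fingers; the grasp point (between the pads) lies 19 mm behind it; z points along the fingers, y is the line along which they close (so a half turn about z gives the same grasp; the last joint's range is limited). The gripper opens to 88 mm and grips with 3 to 60 N. Pads are 18 mm wide; open, the fingers measure 123 mm over their backs; the gripper's body (75 mm by 187 mm) begins 45 mm behind the grasp point.
Start: joints at [-1.527, 0.381, 1.297, -0, 1.464, -0.215], TCP at [0.141, -0.532, 0.239] pointing down, gripper open.
Joint ranges: [-3.11, 3.11], [-0.89, 2.33], [0.22, 2.48], [-1.42, 4.56], [0.17, 2.85], [-2.88, 2.88]. Speed limits (rad/s): [2.39, 2.39, 3.14, 3.14, 3.14, 3.14].

### API

Orientations are given as a unit quaternion [x, y, z, w].
In Python, from bench import bot gives the robot as it stands. The module is installed in compiled form; this text tells all that it offers.
- The arm moves only by the tool play_rows, never from a script. Its arguments are lists of equal length, an entry for each row: "travel": the shift along the world's x, y, z in cm, a list of three; "twist": the turn, a rotation vector about the world's x, y, z in rad, a list of three. A call has 1 to 8 rows; each row is the pose to reach, as a shift and turn from the pose commanded when the call began; what a row does not reach only later rows make up. A row lasts 1/8 s, in which the tool goes at most 62.5 mm and 10.7 degrees, less where a joint would pass 70% of its speed; a pose out of reach is approached as far as the arm can. A call with a gripper value outside its range is refused whole. "fingers" is the opening, from 0 (shut) to 1 (fully open), set as the call begins (left out, the last holds). The fingers move at their own pace and stop on an object; "newtons" is the grip in N (left out, the last holds). Time passes only in rows, so rows that repeat a pose let the fingers close. It gives the time, the measured TCP pose, the force, the opening and the grip force at its end, in the units of the state.
- bot.observe(): the state, without advancing time (a new reading comes with each control period).
- bot.snapshot(name): name is "side" or "top" or "wrist"; returns the picture (480x640x3 uint8, red, green, blue); there is no depth.
- bot.camera_model(name): a dict with "K" (3x3 intrinsics, pixels), "D" ([k1, k2, p1, p2, k3] as OpenCV has them; the pictures are not rectified), "R" (3x3) and "t" (3): a world point X has camera coordinates R X + t; the wrist camera has in their place "tool_from_camera" (4x4, takes a point from camera to tool coordinates, whose origin is the TCP and whose axes are the flange's). Camera axes: x right, y down, z forward; pixel columns grow to the right and rows downward; lengths in m; the calibration is good to about 2 mm. A picture is of the moment at which its call begins: read the wrist's pose just before it. camera_model takes no time and is no camera call.
- bot.sign_off(): hands the job in; it is judged then, once.
The state is a dict: "time_s": time; "joints": joint angles; "qd": joint speeds; "joint_efforts": joint torques, N m; "eef_pos": TCP position; "ee_rot": TCP orientation; "ft_force": force on the tool from outside, world axes, zero at the start; "moment": the same for the moment, N m; "opening": finger opening in m; "grip_force": force on a finger pad.
Only numpy, scipy, OpenCV 4.12 (cv2) and the standard library are available. Lean on these libraries where they do the work, as an engineer would, in place of code of your own. Each camera call takes 0.05 s, during which the arm holds its last target. There are 200 camera calls.

### The job

On a bar counter a small steel measuring cup stands on the black drip mat, shut in by a steel sugar caster, an upturned white beaker and a brown jar. Move these three, one at a time, to stand upright on the round green tray; only then take the measuring cup from the mat and stand it upright in the middle of the round cork coaster; and when it stands there, put the caster, the beaker and the jar each back upright on exactly the spot where it stood at the start. Set things down without dropping or tipping them, and leave the brass stopper on the mat, the little upturned shot glass on the tray and the green tumbler where they are.

Things in the scene. Friction and masses are not known exactly. Their poses are not given: they have to be found in the camera images.
- caster_mid (a point): Steel sugar caster (shaker with a domed, pierced lid), loose, standing upright, 92 mm tall: straight round body 62 mm in diameter from 4 to 64 mm up, a 65 mm wide lid edge from 66 to 74 mm, then the dome. About 0.3 kg. The point is on its axis half-way up (46 mm above its underside), z up along the axis.
- beaker_mid (a point): White stoneware beaker standing upside down, loose, 90 mm tall, 58 mm in diameter at the bottom narrowing slightly to 54 mm at 80 mm up. About 0.26 kg. The point is on its axis half-way up (45 mm above its underside), z up along the axis.
- jar_mid (a point): Brown glass jar with paper label and black lid, closed, loose, standing upright, 86 mm tall, round, 60 mm in diameter up to about 60 mm, above that a shoulder and a 53 mm wide lid that begins 70 mm up. About 0.28 kg. The point is on its axis half-way up (43 mm above its underside), z up along the axis.
- measure_mid (a point): Steel measuring cup (the thing to fetch), loose, open at the top, 44 mm tall and 40 mm in diameter (42 mm at the rim), straight-sided. About 0.1 kg. The point is on its axis half-way up (22 mm above its underside), z up along the axis.
- board: Black ribbed rubber drip mat, fixed, 160 (x) by 210 (y) by 6 mm. Origin at the centre of its underside, x along its short side away from the robot, y along its long side. At the start the measuring cup stands near (33, 0) mm in this frame, and the caster, beaker and jar, in any arrangement, near (-33, 0), (33, 66) and (33, -66) mm, all on the mat's top, 6 mm above the counter. Each has to return to its own starting spot.
- tray: Round green serving tray with a paper liner, fixed, 306 mm in diameter, its flat top 6 mm above the counter, with a low rim reaching 14 mm above the counter and 4 mm inward. Origin at the centre of its underside, x away from the robot when unturned. The side area for the caster, beaker and bottle.
- coaster: Round cork coaster, fixed, 100 mm in diameter and 5 mm thick. Origin at the centre of its underside. Lies in the gap between mat and tray, near the robot or on the far side. The place for the measuring cup.
- stopper_mid (a point): Brass bottle stopper, loose, 24 mm in diameter and 26 mm tall, standing at a near corner of the drip mat. To be left alone. The point is half-way up (13 mm above its underside).
- shot_mid (a point): Small upturned white shot glass, loose, 44 mm wide at the bottom and 55 mm tall, standing near the edge of the tray that is farthest from the robot. To be left alone. The point is half-way up (27.5 mm above its underside).
- tumbler_mid (a point): Upturned green glass tumbler, loose, 60 mm wide at the bottom and 85 mm tall, standing on the counter in the gap between mat and tray, on the far or the near side (the coaster lies on the other). To be left alone. The point is half-way up (42.5 mm above its underside).
There are look-alikes about, which are no part of the job. There is more than one size of the coaster; the one meant has the size given above.

How it is judged:
On the way, in this order (a step that is already met when the one before it is completed fails the run):
1. the caster, the beaker and the jar all stand on the tray, released, and the measuring cup has not been moved (horizontal distance between each of caster_mid, beaker_mid, jar_mid and tray below 0.125 m and angle between each of caster_mid, beaker_mid, jar_mid's own z axis and vertical below 0.12 rad and z of caster_mid in the frame of tray below 0.058 m and contact force between each of caster, beaker, jar and the fingers below 0.5 N and linear speed of each of caster, beaker, jar below 0.03 m/s and z of beaker_mid in the frame of tray below 0.057 m and z of jar_mid in the frame of tray below 0.055 m and distance of measure_mid from where it was at the start of the episode below 0.015 m), for 0.2 s.
2. the measuring cup stands in the middle of the coaster, released, while the other three are still on the tray (horizontal distance between measure_mid and coaster below 0.015 m and angle between each of measure_mid, caster_mid, beaker_mid, jar_mid's own z axis and vertical below 0.12 rad and z of measure_mid in the frame of coaster below 0.033 m and contact force between each of measure, caster, beaker, jar and the fingers below 0.5 N and linear speed of each of measure, caster, beaker, jar below 0.03 m/s and horizontal distance between each of caster_mid, beaker_mid, jar_mid and tray below 0.125 m and z of caster_mid in the frame of tray below 0.058 m and z of beaker_mid in the frame of tray below 0.057 m and z of jar_mid in the frame of tray below 0.055 m), for 0.2 s.
At the end, for the whole second after the job is handed in: The caster, the beaker and the jar each stand upright within 15 mm of where they stood at the start, the measuring cup stands upright on the coaster within 15 mm of its centre, the stopper, shot glass and tumbler are within 20 mm of where they were, and all is released and at rest (distance of each of caster_mid, beaker_mid, jar_mid from where it was at the start of the episode below 0.015 m and angle between each of caster_mid, beaker_mid, jar_mid, measure_mid's own z axis and vertical below 0.12 rad and contact force between each of caster, beaker, jar, measure and the fingers below 0.5 N and linear speed of each of caster, beaker, jar, measure below 0.03 m/s and horizontal distance between measure_mid and coaster below 0.015 m and z of measure_mid in the frame of coaster below 0.033 m and distance of each of stopper_mid, shot_mid, tumbler_mid from where it was at the start of the episode below 0.02 m); the robot touches nothing.
It fails at once if the caster, beaker, jar or measuring cup is tipped by more than about 35 degrees (angle between any of caster_mid, beaker_mid, jar_mid, measure_mid's own z axis and vertical above 0.6 rad).
It fails at once if one of them is dropped or pressed hard (over 60 N) on the mat, tray or coaster (contact force between any of caster, beaker, jar, measure and board above 60 N or contact force between any of caster, beaker, jar, measure and tray above 60 N or contact force between any of caster, beaker, jar, measure and coaster above 60 N).
It fails at once if the stopper, shot glass or tumbler is moved by more than 20 mm (distance of any of stopper_mid, shot_mid, tumbler_mid from where it was at the start of the episode above 0.02 m).
It also fails if it takes over 147 s, if anything falls off the work surface, if the arm or the gripper's body presses on something with over 40 N, if the wrist force passes 120 N, or if a joint passes its speed limit or range.

## Working session

There is one attempt and no reset: what is moved stays moved. The work goes in short steps, Python scripts to look and compute and a tool call to move; the robot and the scene stay as the last step left them, time stands still between calls to the robot, and variables do not carry over. Pictures are saved under pics/ and viewed, at most 14 in all, crops included, and the job is handed in when it is done.

Besides the shell and the picture viewer there is one more tool, called as name(argument=value, ...) on one line, values as JSON. play_rows: Moves the arm, as the interface text tells. Its arguments: {"type":"object","properties":{"travel":{"type":"array","items":{"type":"array","items":{"type":"number"}}},"twist":{"type":"array","items":{"type":"array","items":{"type":"number"}}},"fingers":{"type":"number"},"newtons":{"type":"number"}},"required":["travel","twist"]}

```bash
mkdir -p pics && python3 - <<'E'
from bench import bot
import cv2,numpy as np
s=bot.observe();print(s['time_s'],s['eef_pos'],s['ee_rot'],s['opening'])
for n in('top','side'):
    cv2.imwrite(f'pics/{n}0.png',bot.snapshot(n)[:,:,::-1]);m=bot.camera_model(n);print(n,{k:np.round(v,4).tolist() for k,v in m.items()})
print(np.round(bot.camera_model('wrist')['tool_from_camera'],4).tolist())
E
```

```text
0.0 [ 0.1407287  -0.53140773  0.23814412] [ 9.91640479e-01  1.29029590e-01  7.27681012e-05 -7.20785591e-04] 0.08790746621520693
top {'K': [[466.4124, 0.0, 320.5575], [0.0, 466.4124, 244.6075], [0.0, 0.0, 1.0]], 'D': [0.0309, 0.0, 0.0, 0.0, 0.0], 'R': [[0.0025, -1.0, -0.0088], [-0.9982, -0.002, -0.0601], [0.0601, 0.0089, -0.9982]], 't': [-0.0007, 0.5074, 0.8448]}
side {'K': [[445.3273, 0.0, 322.5065], [0.0, 445.3273, 244.1781], [0.0, 0.0, 1.0]], 'D': [-0.1012, 0.0, 0.0, 0.0, 0.0], 'R': [[0.9807, -0.1956, 0.0014], [-0.1464, -0.7387, -0.658], [0.1298, 0.6451, -0.753]], 't': [-0.4897, 0.1192, 0.737]}
[[0.0002, -0.9528, -0.3036, 0.078], [1.0, 0.0002, 0.0002, -0.0001], [-0.0001, -0.3036, 0.9528, -0.147], [0.0, 0.0, 0.0, 1.0]]
```

View pics/top0.png

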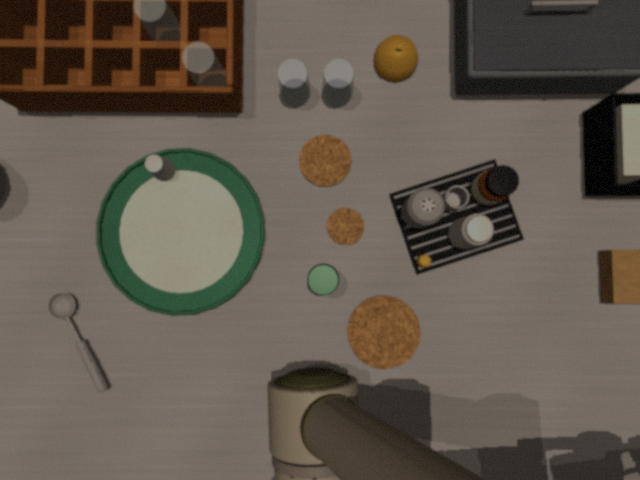

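View pics/side0.png

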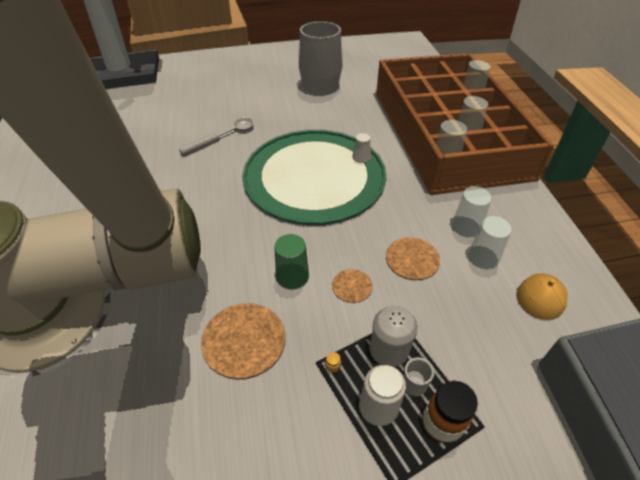

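The top view shows these candidates for each thing:
- **Coaster:** discs at (325,161) about 52 px across, (345,226) about 37 px and (384,331) about 73 px. At roughly 533 px/m, the 100 mm one is (325,161).
- **Measuring cup:** the small open steel cup on the mat at (456,197).
- **On the mat:** the caster with the pierced dome at (425,206), the white beaker at (478,230), the jar with the black lid at (501,181) and the stopper at (425,261).
- **Left alone:** the tumbler at (322,280) and the shot glass at (154,163). The glasses at (293,73) and (338,73) and the spoon at (64,304) aren't part of the job.

Next I'll turn these pixels into positions.

```bash
cat > h.py <<'E'
import numpy as np,cv2
from bench import bot
from scipy.spatial.transform import Rotation as Rot
def ray(name,uv,z,s=None):
    m=bot.camera_model(name);K=np.array(m['K']);D=np.array(m['D'])
    p=cv2.undistortPoints(np.array([[uv]],float),K,D)[0,0];d=np.array([p[0],p[1],1.])
    if name=='wrist':
        T=np.array(m['tool_from_camera']);R=Rot.from_quat(s['ee_rot']).as_matrix()
        o=R@T[:3,3]+s['eef_pos'];d=R@T[:3,:3]@d
    else:
        R=np.array(m['R']);o=-R.T@np.array(m['t']);d=R.T@d
    return (o+d*(z-o[2])/d[2])
E
python3 - <<'E'
from h import *
im=cv2.imread('pics/top0.png')
c=[(390,194),(496,161),(522,239),(417,272)]
P=np.array([ray('top',q,.006)[:2] for q in c]);print(P.round(4).tolist(),[np.linalg.norm(P[i]-P[i-1]).round(3) for i in range(4)])
o=P.mean(0);y=P[0]-P[1]+P[3]-P[2];y/=np.linalg.norm(y);x=np.array([y[1],-y[0]]);print('mat',o.round(4),'yaw',np.arctan2(x[1],x[0]))
for n,uv,z in[('caster',(428,204),.098),('beaker',(479,230),.096),('jar',(502,181),.092),('measure',(457,197),.05),('stopper',(425,261),.032),('shot',(154,163),.061),('tumbler',(323,280),.085),('coaster',(325,161),.005),('csmall',(345,226),.005),('tray',(181.5,231),.014)]:
    w=ray('top',uv,z)[:2];print(n,w.round(4),'mat',(np.array([(w-o)@x,(w-o)@y])*1e3).round(1))
hsv=cv2.cvtColor(im,cv2.COLOR_BGR2HSV)
m=cv2.inRange(hsv,(5,90,60),(22,255,255));n,l,st,ce=cv2.connectedComponentsWithStats(m)
for i in range(1,n):
    if 500<st[i,4]<6000: print('orange blob',st[i],ce[i],ray('top',ce[i],.005)[:2].round(4),2*np.sqrt(st[i,4]/np.pi)/533)
m=cv2.inRange(hsv,(60,120,30),(95,255,255));n,l,st,ce=cv2.connectedComponentsWithStats(m)
for i in range(1,n):
    if st[i,4]>300: print('green',st[i],ray('top',(st[i,0]+(st[i,2]-1)/2,st[i,1]+(st[i,3]-1)/2),.014)[:2].round(4))
big=cv2.resize(im[150:280,380:540],None,fx=5,fy=4.6,interpolation=cv2.INTER_CUBIC) if 0 else cv2.resize(im[155:275,385:530],None,fx=5,fy=5,interpolation=cv2.INTER_CUBIC)
cv2.imwrite('pics/crop1.png',big)
E
```

```text
[[0.6031, -0.1292], [0.6651, -0.3268], [0.5191, -0.3717], [0.4575, -0.1782]] [np.float64(0.154), np.float64(0.207), np.float64(0.153), np.float64(0.203)]
mat [ 0.5612 -0.2515] yaw 0.3059401642255363
caster [ 0.5707 -0.1794] mat [30.7 65.9]
beaker [ 0.5274 -0.2637] mat [-35.9  -1.5]
jar [ 0.6104 -0.3046] mat [ 30.9 -65.4]
measure [ 0.5902 -0.2413] mat [30.8  1. ]
stopper [ 0.4772 -0.1876] mat [-60.8  86.2]
shot [0.6481 0.2938] mat [247.1 493.8]
tumbler [ 0.4434 -0.0045] mat [-37.9 271. ]
coaster [ 0.6659 -0.0075] mat [173.3 201.2]
csmall [ 0.543  -0.0451] mat [ 44.8 202.3]
tray [0.5322 0.2577] mat [125.7 494.3]
orange blob [ 374   35   44   47 1653] [395.55353902  58.07441016] [ 0.8631 -0.141 ] 0.08607247219835033
orange blob [ 299  135   53   52 2154] [324.77994429 160.28412256] [ 0.6672 -0.007 ] 0.09825410404326632
orange blob [ 327  208   37   37 1101] [344.99000908 225.90826521] [ 0.5431 -0.0451] 0.07024598550979126
orange blob [ 608  249   32   55 1549] [625.2207876  276.02130407] [ 0.4517 -0.5555] 0.08332082456106321
orange blob [ 347  295   74   74 4218] [383.43930773 331.87387387] [ 0.3474 -0.1156] 0.1374931741007717
```

View pics/crop1.png

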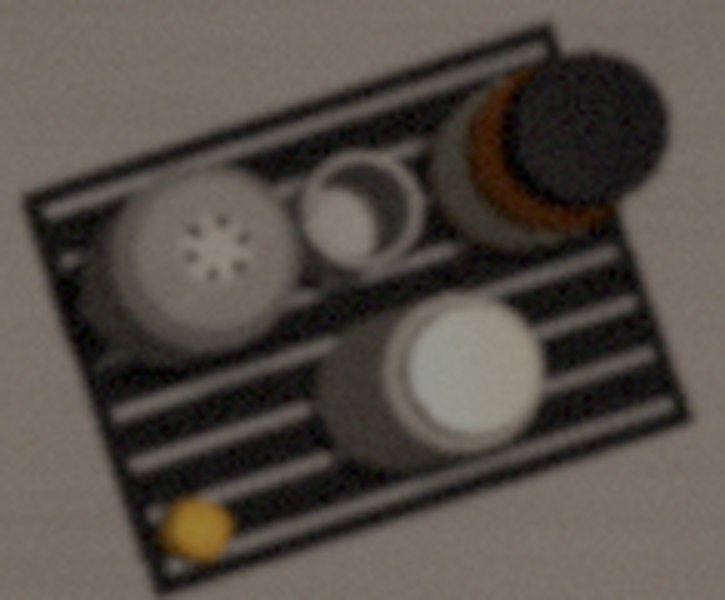

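The crop confirms the choices: pierced-dome caster, open steel cup, black-lidded jar and white beaker. Their mat-frame coordinates agree with the nominal ones to about 3 mm, and the coaster blob measures 98 mm across. Moving above the caster now.

play_rows(travel=[[43,35.2,-3],[43,35.2,-3],[43,35.2,-3],[43,35.2,-3],[43,35.2,-3],[43,35.2,-3],[43,35.2,-3],[43,35.2,-3]], twist=[[0,0,1.618],[0,0,1.618],[0,0,1.618],[0,0,1.618],[0,0,1.618],[0,0,1.618],[0,0,1.618],[0,0,1.618]], fingers=1, newtons=20)

```text
time_s: 1.1
eef_pos: [0.5284, -0.2138, 0.2115]
ee_rot: [0.635, 0.772, -0.0, -0.0]
ft_force: [-0.0, -1.0, 0.7]
opening: 0.0885
grip_force: 0.0
```

play_rows(travel=[[4.2,3.4,-0.6],[4.2,3.4,-0.6],[4.2,3.4,-0.6]], twist=[[0,0,0.115],[0,0,0.115],[0,0,0.115]])

```text
time_s: 1.48
eef_pos: [0.5687, -0.1816, 0.2055]
ee_rot: [0.593, 0.806, -0.0, -0.0]
ft_force: [-0.3, -0.7, 0.8]
opening: 0.0879
grip_force: 0.0
```

```bash
cat >> h.py <<'E'
def shot(fn):
    s=bot.observe();im=bot.snapshot('wrist')[:,:,::-1];cv2.imwrite('pics/'+fn,im)
    q=s['ee_rot'];print(s['time_s'],np.round(s['eef_pos'],4),'xdir',round(2*np.arctan2(q[1],q[0]),4),'tilt',np.round(q[2:],4));return s,im
def proj(X,s):
    m=bot.camera_model('wrist');T=np.array(m['tool_from_camera']);R=Rot.from_quat(s['ee_rot']).as_matrix()
    p=T[:3,:3].T@(R.T@(np.array(X)-s['eef_pos'])-T[:3,3]);return cv2.projectPoints(p[None],np.zeros(3),np.zeros(3),np.array(m['K']),np.array(m['D']))[0][0,0]
E
python3 - <<'E'
from h import *
s,im=shot('w1.png')
for n,X in dict(caster=(.5707,-.1794,.098),beaker=(.5274,-.2637,.096),jar=(.6104,-.3046,.092),measure=(.5902,-.2413,.05),stopper=(.4772,-.1876,.032)).items(): print(n,proj(X,s).round(1))
E
```

```text
1.475 [ 0.5687 -0.1816  0.2055] xdir 1.8731 tilt [-0.0002 -0.0004]
caster [321.9 234.9]
beaker [241.3 312.2]
jar [321.9 373.6]
measure [321.3 285.6]
stopper [222.4 193.6]
```

View pics/w1.png

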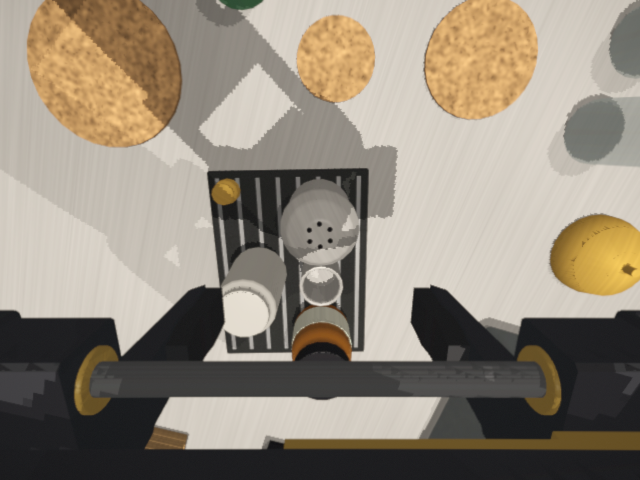

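The wrist picture agrees with the projection of my estimates: caster centre near (320,235) against (322,235) predicted, cup at (321,286), jar lid lower down at about (322,372). The beaker sits about 5 px right of its prediction. Going down on the caster.

play_rows(travel=[[0.2,0.2,-3],[0.2,0.2,-8],[0.2,0.2,-12],[0.2,0.2,-15],[0.2,0.2,-16.3],[0.2,0.2,-16.3],[0.2,0.2,-16.3]], twist=[[0,0,0],[0,0,0],[0,0,0],[0,0,0],[0,0,0],[0,0,0],[0,0,0]])

```text
time_s: 2.4
eef_pos: [0.5715, -0.18, 0.0442]
ee_rot: [0.592, 0.806, 0.0, 0.001]
ft_force: [-0.2, 0.0, 0.3]
opening: 0.0878
grip_force: 0.0
```

play_rows(travel=[[0,0,0],[0,0,0],[0,0,0],[0,0,0],[0,0,0],[0,0,0]], twist=[[0,0,0],[0,0,0],[0,0,0],[0,0,0],[0,0,0],[0,0,0]], fingers=0.5, newtons=20)

```text
time_s: 3.15
eef_pos: [0.5709, -0.1795, 0.0431]
ee_rot: [0.592, 0.806, -0.0, -0.0]
ft_force: [-2.6, 0.0, 6.2]
opening: 0.0617
grip_force: 20.1
```

play_rows(travel=[[0,0,1],[0,0,4],[0,0,8],[0,0,11],[0,0,12],[0,0,12]], twist=[[0,0,0],[0,0,0],[0,0,0],[0,0,0],[0,0,0],[0,0,0]], newtons=25)

```text
time_s: 3.9
eef_pos: [0.571, -0.1793, 0.1625]
ee_rot: [0.592, 0.806, 0.0, -0.0]
ft_force: [-0.0, -0.5, -3.4]
opening: 0.0616
grip_force: 24.9
```

play_rows(travel=[[0,2,0],[0,6,0],[-0.5,11,0],[-1,17,0],[-1,23,0],[-1,29,0],[-1,33,0],[-1,35,0]], twist=[[0,0,0],[0,0,0],[0,0,0],[0,0,0],[0,0,0],[0,0,0],[0,0,0],[0,0,0]])

```text
time_s: 4.9
eef_pos: [0.5598, 0.1734, 0.1616]
ee_rot: [0.591, 0.807, -0.001, -0.001]
ft_force: [0.2, -1.4, -3.3]
opening: 0.0614
grip_force: 24.9
```

play_rows(travel=[[0,0,-1],[0,0,-4],[0,0,-8],[0,0,-10],[0,0,-11],[0,0,-11]], twist=[[0,0,0],[0,0,0],[0,0,0],[0,0,0],[0,0,0],[0,0,0]])

```text
time_s: 5.65
eef_pos: [0.561, 0.1699, 0.0523]
ee_rot: [0.593, 0.805, -0.0, -0.0]
ft_force: [0.3, 0.9, -2.1]
opening: 0.0615
grip_force: 24.9
```

play_rows(travel=[[0,0,-0.3],[0,0,-0.5],[0,0,-0.7],[0,0,-0.8],[0,0,-0.9],[0,0,-0.9]], twist=[[0,0,0],[0,0,0],[0,0,0],[0,0,0],[0,0,0],[0,0,0]])

```text
time_s: 6.4
eef_pos: [0.5611, 0.1706, 0.0437]
ee_rot: [0.592, 0.806, -0.0, -0.0]
ft_force: [1.1, 0.5, -2.5]
opening: 0.0615
grip_force: 24.9
```

play_rows(travel=[[0,0,-0.1],[0,0,-0.1],[0,0,-0.1]], twist=[[0,0,0],[0,0,0],[0,0,0]])

```text
time_s: 6.78
eef_pos: [0.5612, 0.1706, 0.0431]
ee_rot: [0.592, 0.806, 0.0, 0.0]
ft_force: [-1.6, -0.9, 2.6]
opening: 0.0614
grip_force: 25.0
```

play_rows(travel=[[0,0,0],[0,0,0],[0,0,0],[0,0,0]], twist=[[0,0,0],[0,0,0],[0,0,0],[0,0,0]], fingers=1)

```text
time_s: 7.28
eef_pos: [0.5611, 0.1706, 0.0428]
ee_rot: [0.592, 0.806, 0.0, 0.0]
ft_force: [-0.3, -0.3, 0.5]
opening: 0.0881
grip_force: 0.0
```

play_rows(travel=[[0,0,2],[0,0,6],[0,0,11],[0,0,14],[0,0,15],[0,0,15]], twist=[[0,0,0],[0,0,0],[0,0,0],[0,0,0],[0,0,0],[0,0,0]])

```text
time_s: 8.02
eef_pos: [0.5609, 0.1706, 0.1923]
ee_rot: [0.592, 0.806, -0.0, -0.0]
ft_force: [0.4, -0.7, -0.2]
opening: 0.0883
grip_force: 0.0
```

play_rows(travel=[[1,-5,0.5],[2,-11,1],[3,-17,1],[4,-23,1],[5,-29,1],[5,-35,1],[5,-41,1],[5,-47.5,1]], twist=[[0,0,0],[0,0,0],[0,0,0],[0,0,0],[0,0,0],[0,0,0],[0,0,0],[0,0,0]])

```text
time_s: 9.02
eef_pos: [0.6105, -0.3036, 0.2005]
ee_rot: [0.592, 0.806, 0.0, -0.002]
ft_force: [0.4, -0.4, 0.1]
opening: 0.0877
grip_force: 0.0
```

play_rows(travel=[[0,0,0],[0,0,0]], twist=[[0,0,0],[0,0,0]])

```text
time_s: 9.28
eef_pos: [0.6108, -0.3013, 0.2011]
ee_rot: [0.592, 0.806, 0.0, -0.001]
ft_force: [-0.9, 0.2, 0.9]
opening: 0.0877
grip_force: 0.0
```

```bash
python3 - <<'E'
from h import *
s,im=shot('w2.png')
for n,X in dict(beaker=(.5274,-.2637,.096),jar=(.6104,-.3046,.092),measure=(.5902,-.2413,.05),stopper=(.4772,-.1876,.032)).items(): print(n,proj(X,s).round(1))
E
```

```text
9.275 [ 0.6108 -0.3013  0.2011] xdir 1.8737 tilt [ 0.0002 -0.0015]
beaker [221.8 155.9]
jar [316.7 240.3]
measure [316.4 148.8]
stopper [202.4  38.4]
```

View pics/w2.png

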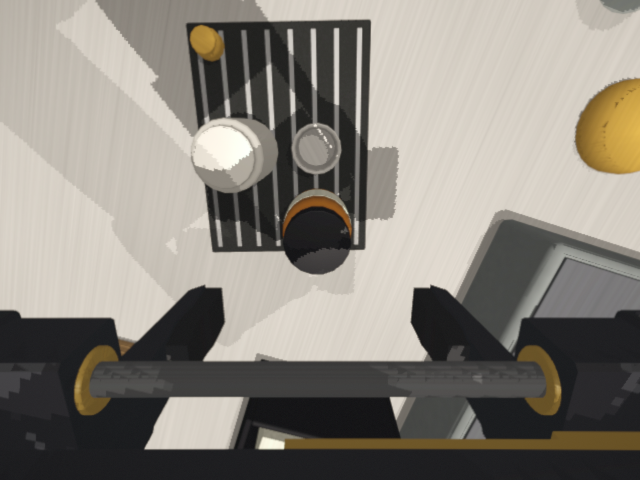

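The jar lid at (317,240), the cup at (317,148) and the beaker top at (224,156) all fit their predictions within 2–3 px. Going down on the jar.

play_rows(travel=[[0,-0.3,-3],[0,-0.3,-8],[0,-0.3,-12],[0,-0.3,-15],[0,-0.3,-16.4],[0,-0.3,-16.4],[0,-0.3,-16.4]], twist=[[0,0,0],[0,0,0],[0,0,0],[0,0,0],[0,0,0],[0,0,0],[0,0,0]])

```text
time_s: 10.2
eef_pos: [0.6118, -0.3049, 0.0403]
ee_rot: [0.592, 0.806, 0.0, 0.001]
ft_force: [0.2, -0.0, 1.3]
opening: 0.0882
grip_force: 0.0
```

play_rows(travel=[[0,0,0],[0,0,0],[0,0,0],[0,0,0],[0,0,0],[0,0,0]], twist=[[0,0,0],[0,0,0],[0,0,0],[0,0,0],[0,0,0],[0,0,0]], fingers=0.5, newtons=25)

```text
time_s: 10.95
eef_pos: [0.6111, -0.305, 0.0391]
ee_rot: [0.592, 0.806, -0.0, 0.0]
ft_force: [-0.4, 0.5, 3.2]
opening: 0.059
grip_force: 25.0
```

play_rows(travel=[[0,0,1],[0,0,4],[0,0,8],[0,0,11],[0,0,12],[0,0,12]], twist=[[0,0,0],[0,0,0],[0,0,0],[0,0,0],[0,0,0],[0,0,0]])

```text
time_s: 11.7
eef_pos: [0.611, -0.3048, 0.1584]
ee_rot: [0.592, 0.806, 0.0, -0.0]
ft_force: [-0.2, -0.4, -2.8]
opening: 0.059
grip_force: 25.0
```

play_rows(travel=[[0,3,0.5],[-1,8,1],[-2,14,1.5],[-3,20,2],[-4,26,2],[-5,31,2],[-6,35,2],[-6,38,2]], twist=[[0,0,0],[0,0,0],[0,0,0],[0,0,0],[0,0,0],[0,0,0],[0,0,0],[0,0,0]])

```text
time_s: 12.7
eef_pos: [0.5497, 0.0769, 0.1773]
ee_rot: [0.592, 0.806, -0.001, -0.001]
ft_force: [0.7, -0.1, -2.5]
opening: 0.0591
grip_force: 25.0
```

play_rows(travel=[[0,3,0],[0,8,0],[0,14,0],[-0.5,20,0],[-1,25,0],[-1,27,-1],[-1,27,-3],[-1,27,-5]], twist=[[0,0,0],[0,0,0],[0,0,0],[0,0,0],[0,0,0],[0,0,0],[0,0,0],[0,0,0]])

```text
time_s: 13.7
eef_pos: [0.5407, 0.3444, 0.1264]
ee_rot: [0.592, 0.806, -0.001, -0.001]
ft_force: [0.1, 0.1, -2.8]
opening: 0.0589
grip_force: 25.0
```

play_rows(travel=[[0,0,-3],[0,0,-5.5],[0,0,-7],[0,0,-8],[0,0,-8.4],[0,0,-8.4]], twist=[[0,0,0],[0,0,0],[0,0,0],[0,0,0],[0,0,0],[0,0,0]])

```text
time_s: 14.45
eef_pos: [0.5413, 0.3451, 0.0451]
ee_rot: [0.592, 0.806, 0.0, 0.0]
ft_force: [-0.4, -0.8, -3.1]
opening: 0.0591
grip_force: 25.0
```

Target z is about 0.0391, so I have 0.6 cm left to lower.

play_rows(travel=[[0,0,-0.2],[0,0,-0.3],[0,0,-0.4],[0,0,-0.5],[0,0,-0.6],[0,0,-0.6]], twist=[[0,0,0],[0,0,0],[0,0,0],[0,0,0],[0,0,0],[0,0,0]])

```text
time_s: 15.2
eef_pos: [0.5411, 0.3451, 0.0391]
ee_rot: [0.592, 0.806, 0.0, 0.0]
ft_force: [-1.0, -0.2, 0.4]
opening: 0.0592
grip_force: 25.0
```

play_rows(travel=[[0,0,0],[0,0,0],[0,0,0],[0,0,0]], twist=[[0,0,0],[0,0,0],[0,0,0],[0,0,0]], fingers=1)

```text
time_s: 15.7
eef_pos: [0.5411, 0.3451, 0.0388]
ee_rot: [0.592, 0.806, 0.0, 0.0]
ft_force: [0.1, -0.3, -0.1]
opening: 0.0881
grip_force: 0.0
```

play_rows(travel=[[0,0,2],[0,0,6],[0,0,11],[0,0,14],[0,0,16],[0,0,16]], twist=[[0,0,0],[0,0,0],[0,0,0],[0,0,0],[0,0,0],[0,0,0]])

```text
time_s: 16.45
eef_pos: [0.5415, 0.3453, 0.2001]
ee_rot: [0.592, 0.806, 0.001, 0.001]
ft_force: [-0.1, -0.5, -0.4]
opening: 0.088
grip_force: 0.0
```

play_rows(travel=[[0,-6,0],[0,-12,0],[-0.5,-18,0],[-0.5,-24,0],[-1,-30,0],[-1,-36,0],[-1.4,-42,0],[-1.4,-48,0]], twist=[[0,0,-0.18],[0,0,-0.36],[0,0,-0.54],[0,0,-0.72],[0,0,-0.9],[0,0,-1.08],[0,0,-1.26],[0,0,-1.44]])

```text
time_s: 17.45
eef_pos: [0.5263, -0.1367, 0.1976]
ee_rot: [0.977, 0.212, -0.001, -0.001]
ft_force: [1.9, 0.5, -0.1]
opening: 0.0882
grip_force: 0.0
```

play_rows(travel=[[0,-6,0],[0,-10,0],[0,-12.9,0],[0,-12.9,0],[0,-12.9,0]], twist=[[0,0,-0.128],[0,0,-0.128],[0,0,-0.128],[0,0,-0.128],[0,0,-0.128]])

```text
time_s: 18.08
eef_pos: [0.5269, -0.2629, 0.198]
ee_rot: [0.988, 0.153, -0.0, -0.001]
ft_force: [-0.7, 0.6, 0.6]
opening: 0.0883
grip_force: 0.0
```

```bash
python3 - <<'E'
from h import *
s,im=shot('w3.png')
for n,X in dict(beaker=(.5274,-.2637,.096),measure=(.5902,-.2413,.05)).items(): print(n,proj(X,s).round(1))
E
```

```text
18.075 [ 0.5269 -0.2629  0.198 ] xdir 0.3062 tilt [-0.0005 -0.0007]
beaker [318.9 237.4]
measure [315.9 142.8]
```

View pics/w3.png

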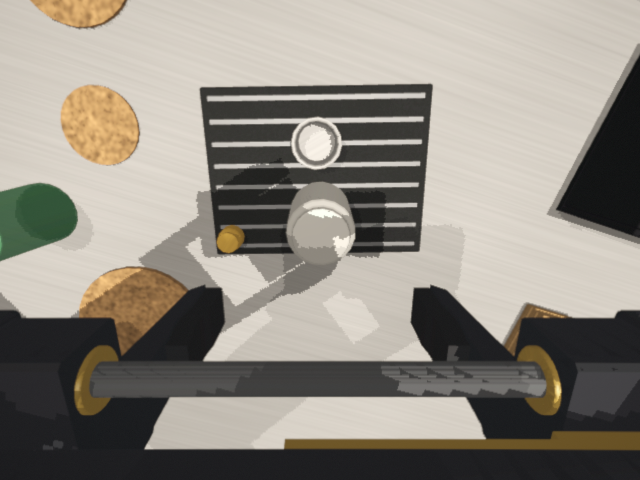

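The beaker top is at (321,235) against (319,237) predicted, so it lines up. The stopper at (230,239) is outside the left finger's path. I'm narrowing the opening a little for extra margin.

play_rows(travel=[[0.1,-0.1,-3],[0.1,-0.1,-8],[0.1,-0.1,-12],[0.1,-0.1,-14.5],[0.1,-0.1,-15.8],[0.1,-0.1,-15.8],[0.1,-0.1,-15.8]], twist=[[0,0,0],[0,0,0],[0,0,0],[0,0,0],[0,0,0],[0,0,0],[0,0,0]], fingers=0.88)

```text
time_s: 19.0
eef_pos: [0.5286, -0.265, 0.0419]
ee_rot: [0.988, 0.152, 0.001, 0.001]
ft_force: [-0.6, 0.0, 0.3]
opening: 0.0774
grip_force: 0.0
```

play_rows(travel=[[0,0,0],[0,0,0],[0,0,0],[0,0,0],[0,0,0],[0,0,0]], twist=[[0,0,0],[0,0,0],[0,0,0],[0,0,0],[0,0,0],[0,0,0]], fingers=0.45, newtons=25)

```text
time_s: 19.75
eef_pos: [0.5282, -0.265, 0.0412]
ee_rot: [0.988, 0.152, 0.0, 0.0]
ft_force: [-0.8, 1.2, 6.1]
opening: 0.0548
grip_force: 25.1
```

play_rows(travel=[[0,0,1],[0,0,4],[0,0,8],[0,0,11],[0,0,12],[0,0,12]], twist=[[0,0,0],[0,0,0],[0,0,0],[0,0,0],[0,0,0],[0,0,0]])

```text
time_s: 20.5
eef_pos: [0.5279, -0.2648, 0.1604]
ee_rot: [0.988, 0.152, -0.0, -0.0]
ft_force: [-0.1, -0.3, -3.3]
opening: 0.055
grip_force: 25.0
```

play_rows(travel=[[0,3,0.5],[0,8,1],[0,14,1.5],[0,20,2],[0,26,2],[-1,31,2],[-3,35,2],[-4,38,2]], twist=[[0,0,0],[0,0,0],[0,0,0],[0,0,0],[0,0,0],[0,0,0],[0,0,0],[0,0,0]])

```text
time_s: 21.5
eef_pos: [0.4864, 0.1167, 0.1793]
ee_rot: [0.988, 0.153, -0.002, -0.0]
ft_force: [0.1, 0.0, -2.2]
opening: 0.0546
grip_force: 25.0
```

play_rows(travel=[[-1,3,0],[-2.5,7,0],[-3.8,11,0],[-4.6,13.5,-1],[-4.8,14.3,-4],[-4.8,14.3,-8],[-4.8,14.3,-11],[-4.8,14.3,-12.5]], twist=[[0,0,0],[0,0,0],[0,0,0],[0,0,0],[0,0,0],[0,0,0],[0,0,0],[0,0,0]])

```text
time_s: 22.5
eef_pos: [0.4386, 0.2576, 0.0528]
ee_rot: [0.988, 0.152, -0.003, 0.0]
ft_force: [0.9, 0.5, -2.4]
opening: 0.055
grip_force: 25.0
```

play_rows(travel=[[0,0,-0.5],[0,0,-0.7],[0,0,-0.8],[0,0,-0.8]], twist=[[0,0,0],[0,0,0],[0,0,0],[0,0,0]])

```text
time_s: 23.0
eef_pos: [0.4402, 0.2581, 0.0481]
ee_rot: [0.988, 0.152, 0.0, -0.0]
ft_force: [0.1, -0.4, -2.0]
opening: 0.0551
grip_force: 25.0
```

play_rows(travel=[[0,0,-0.2],[0,0,-0.4],[0,0,-0.5],[0,0,-0.6],[0,0,-0.7],[0,0,-0.7]], twist=[[0,0,0],[0,0,0],[0,0,0],[0,0,0],[0,0,0],[0,0,0]])

```text
time_s: 23.75
eef_pos: [0.4401, 0.2581, 0.0412]
ee_rot: [0.988, 0.152, 0.0, -0.0]
ft_force: [-2.0, -0.4, 3.3]
opening: 0.055
grip_force: 25.0
```

play_rows(travel=[[0,0,0],[0,0,0],[0,0,0],[0,0,0]], twist=[[0,0,0],[0,0,0],[0,0,0],[0,0,0]], fingers=1)

```text
time_s: 24.25
eef_pos: [0.4401, 0.2581, 0.0408]
ee_rot: [0.988, 0.152, 0.0, -0.0]
ft_force: [0.1, 0.2, -0.4]
opening: 0.088
grip_force: 0.0
```

play_rows(travel=[[0,0,2],[0,0,6],[0,0,11],[0,0,14],[0,0,15],[0,0,15]], twist=[[0,0,0],[0,0,0],[0,0,0],[0,0,0],[0,0,0],[0,0,0]])

```text
time_s: 25.0
eef_pos: [0.4399, 0.258, 0.1903]
ee_rot: [0.988, 0.152, -0.0, 0.0]
ft_force: [-0.5, 0.3, 0.0]
opening: 0.0881
grip_force: 0.0
```

```bash
python3 - <<'E'
from h import *
cv2.imwrite('pics/top1.png',bot.snapshot('top')[:,:,::-1])
E
```

```text
(no output)
```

View pics/top1.png

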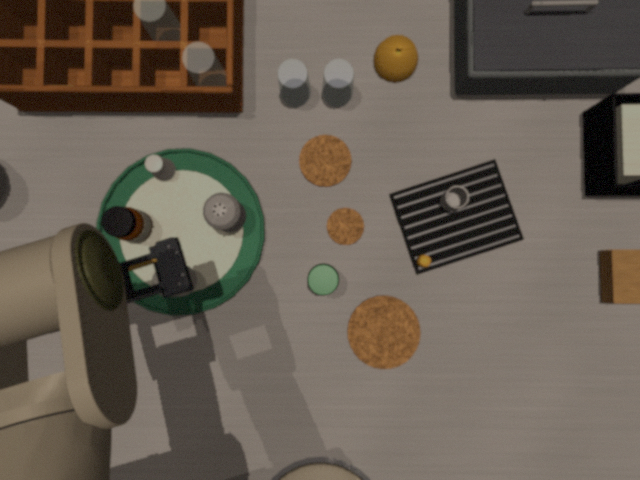

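Stage 1 looks done: caster at (221,211), jar at (124,223), beaker under the gripper, shot glass still at (154,163) and cup unmoved at (456,198). Now the cup.

play_rows(travel=[[2,-5.5,1],[4,-11.5,1],[6,-17,1],[8,-23,1],[10,-29,1],[12,-35,1],[13.5,-41,0],[14.5,-46,-1]], twist=[[0,0,0],[0,0,0],[0,0,0],[0,0,0],[0,0,0],[0,0,0],[0,0,0],[0,0,0]])

```text
time_s: 26.05
eef_pos: [0.585, -0.2041, 0.1784]
ee_rot: [0.988, 0.152, -0.001, -0.001]
ft_force: [1.2, 0.3, 0.2]
opening: 0.0882
grip_force: 0.0
```

play_rows(travel=[[0.5,-3,-2],[0.5,-3.9,-4],[0.5,-3.9,-4],[0.5,-3.9,-4]], twist=[[0,0,0],[0,0,0],[0,0,0],[0,0,0]])

```text
time_s: 26.55
eef_pos: [0.5902, -0.2404, 0.1408]
ee_rot: [0.988, 0.153, -0.0, -0.0]
ft_force: [0.6, 0.6, 0.4]
opening: 0.0882
grip_force: 0.0
```

```bash
python3 - <<'E'
from h import *
s,im=shot('w4.png')
p=proj((.5902,-.2413,.05),s);print(p.round(1),ray('wrist',p,.05,s).round(4),ray('wrist',p+[5,0],.05,s).round(4),ray('wrist',p+[0,5],.05,s).round(4))
E
```

```text
26.55 [ 0.5902 -0.2404  0.1408] xdir 0.3063 tilt [-0.0001 -0.0002]
[318.8 242.8] [ 0.5902 -0.2413  0.05  ] [ 0.5913 -0.2447  0.05  ] [ 0.5866 -0.2425  0.05  ]
```

View pics/w4.png

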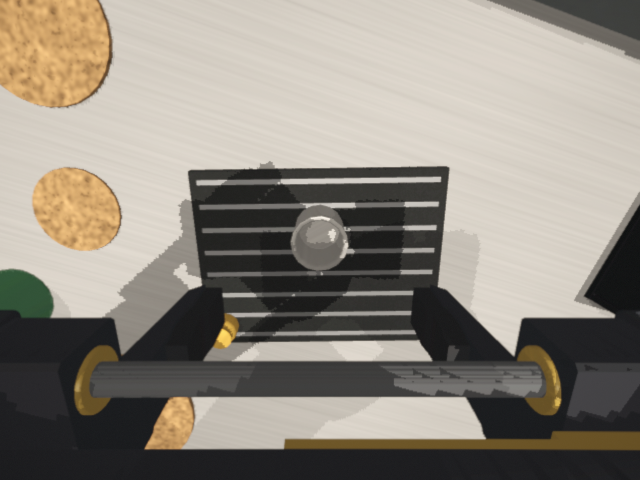

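The cup rim is at (319,244), 1 px from its prediction. Going down to grasp it.

play_rows(travel=[[0,-0.1,-3],[0,-0.1,-7],[0,-0.1,-10],[0,-0.1,-11.8],[0,-0.1,-12.4],[0,-0.1,-12.4],[0,-0.1,-12.4]], twist=[[0,0,0],[0,0,0],[0,0,0],[0,0,0],[0,0,0],[0,0,0],[0,0,0]], fingers=0.8)

```text
time_s: 27.48
eef_pos: [0.5906, -0.2422, 0.018]
ee_rot: [0.988, 0.152, 0.001, 0.001]
ft_force: [-0.2, 1.0, -1.0]
opening: 0.07
grip_force: 0.0
```

play_rows(travel=[[0,0,0],[0,0,0],[0,0,0],[0,0,0],[0,0,0],[0,0,0]], twist=[[0,0,0],[0,0,0],[0,0,0],[0,0,0],[0,0,0],[0,0,0]], fingers=0.3, newtons=12)

```text
time_s: 28.22
eef_pos: [0.5901, -0.2419, 0.0169]
ee_rot: [0.988, 0.152, 0.0, 0.0]
ft_force: [-0.5, -0.4, 1.3]
opening: 0.0394
grip_force: 12.0
```

play_rows(travel=[[0,0,1],[0,0,4],[0,0,8],[0,0,11],[0,0,13],[0,0,13]], twist=[[0,0,0],[0,0,0],[0,0,0],[0,0,0],[0,0,0],[0,0,0]])

```text
time_s: 28.98
eef_pos: [0.5905, -0.2421, 0.1485]
ee_rot: [0.988, 0.152, 0.001, 0.001]
ft_force: [-0.4, 0.4, -1.0]
opening: 0.0395
grip_force: 12.0
```

play_rows(travel=[[1,3,0],[2.5,8,0],[4.5,14,0],[6,19,0],[7.2,22.5,-2],[7.6,23.4,-5],[7.6,23.5,-8],[7.6,23.5,-10.5]], twist=[[0,0,0],[0,0,0],[0,0,0],[0,0,0],[0,0,0],[0,0,0],[0,0,0],[0,0,0]])

```text
time_s: 29.98
eef_pos: [0.6652, -0.0064, 0.0392]
ee_rot: [0.988, 0.153, -0.001, -0.0]
ft_force: [0.4, -0.0, -0.7]
opening: 0.0395
grip_force: 12.0
```

play_rows(travel=[[0,0,-0.6],[0,0,-1.0],[0,0,-1.3],[0,0,-1.5],[0,0,-1.5]], twist=[[0,0,0],[0,0,0],[0,0,0],[0,0,0],[0,0,0]])

```text
time_s: 30.6
eef_pos: [0.6662, -0.0069, 0.027]
ee_rot: [0.988, 0.152, 0.0, 0.0]
ft_force: [0.2, -0.4, -0.9]
opening: 0.0398
grip_force: 12.0
```

```bash
python3 - <<'E'
from h import *
s,im=shot('w5.png')
hsv=cv2.cvtColor(im,cv2.COLOR_BGR2HSV)
print(proj((.6672,-.0070,.005),s).round(1))
print([proj((.6672+.05*np.cos(a),-.0070+.05*np.sin(a),.005),s).round(0).tolist() for a in np.arange(8)*np.pi/4+.306])
E
```

```text
30.6 [ 0.6662 -0.0069  0.027 ] xdir 0.3058 tilt [0.0002 0.0001]
[318.3 281.1]
[[318.0, 187.0], [248.0, 216.0], [224.0, 281.0], [255.0, 339.0], [318.0, 361.0], [381.0, 339.0], [413.0, 281.0], [389.0, 216.0]]
```

View pics/w5.png

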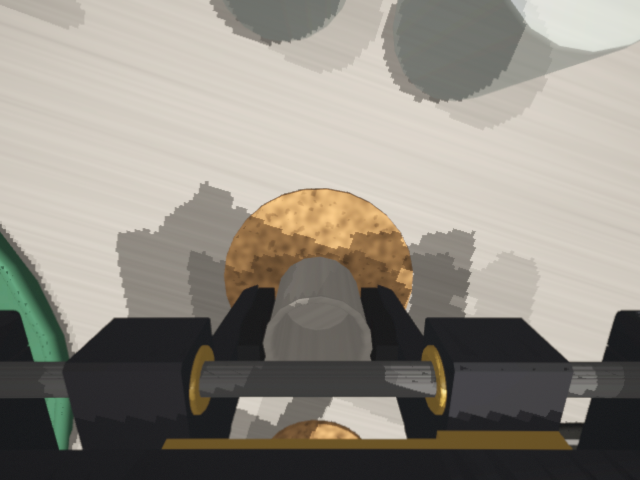

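The coaster's outline (top edge y=188, sides x=225 and 413) matches the prediction, so the cup is centred over it. Lowering the last 1.1 cm.

play_rows(travel=[[0,0,-0.3],[0,0,-0.5],[0,0,-0.7],[0,0,-0.9],[0,0,-1.0],[0,0,-1.1],[0,0,-1.1]], twist=[[0,0,0],[0,0,0],[0,0,0],[0,0,0],[0,0,0],[0,0,0],[0,0,0]])

```text
time_s: 31.52
eef_pos: [0.6661, -0.0069, 0.0159]
ee_rot: [0.988, 0.152, 0.0, 0.0]
ft_force: [0.8, 0.3, -1.3]
opening: 0.0397
grip_force: 12.0
```

play_rows(travel=[[0,0,0],[0,0,0],[0,0,0],[0,0,0]], twist=[[0,0,0],[0,0,0],[0,0,0],[0,0,0]], fingers=0.9)

```text
time_s: 32.02
eef_pos: [0.6661, -0.0069, 0.0158]
ee_rot: [0.988, 0.152, 0.0, 0.0]
ft_force: [0.8, 0.0, -0.0]
opening: 0.0775
grip_force: 0.0
```

play_rows(travel=[[0,0,2],[0,0,6],[0,0,11],[0,0,16],[0,0,17],[0,0,17]], twist=[[0,0,0],[0,0,0],[0,0,0],[0,0,0],[0,0,0],[0,0,0]])

```text
time_s: 32.78
eef_pos: [0.666, -0.0069, 0.1856]
ee_rot: [0.988, 0.152, 0.0, -0.0]
ft_force: [-0.2, -0.2, -0.4]
opening: 0.0789
grip_force: 0.0
```

The cup is on the coaster. Now the beaker goes back, with the same tool yaw.

play_rows(travel=[[-3,3.5,0],[-7,8,0],[-11,13,0],[-15,17.5,0],[-19,22,0],[-21.5,25.5,0],[-22.6,26.5,0],[-22.6,26.5,0]], twist=[[0,0,0],[0,0,0],[0,0,0],[0,0,0],[0,0,0],[0,0,0],[0,0,0],[0,0,0]], fingers=1)

```text
time_s: 33.78
eef_pos: [0.4397, 0.258, 0.1849]
ee_rot: [0.988, 0.153, -0.001, 0.0]
ft_force: [0.0, 0.3, 1.1]
opening: 0.0882
grip_force: 0.0
```

play_rows(travel=[[0,0,-2],[0,0,-6],[0,0,-10],[0,0,-13],[0,0,-14.4],[0,0,-14.4],[0,0,-14.4]], twist=[[0,0,0],[0,0,0],[0,0,0],[0,0,0],[0,0,0],[0,0,0],[0,0,0]])

```text
time_s: 34.65
eef_pos: [0.4409, 0.258, 0.0427]
ee_rot: [0.988, 0.152, 0.001, -0.0]
ft_force: [-0.1, 0.7, 0.4]
opening: 0.0886
grip_force: 0.0
```

play_rows(travel=[[0,0,0],[0,0,0],[0,0,0],[0,0,0],[0,0,0],[0,0,0]], twist=[[0,0,0],[0,0,0],[0,0,0],[0,0,0],[0,0,0],[0,0,0]], fingers=0.45, newtons=25)

```text
time_s: 35.4
eef_pos: [0.4401, 0.2581, 0.0419]
ee_rot: [0.988, 0.152, 0.0, -0.0]
ft_force: [-0.8, 0.2, 3.8]
opening: 0.0552
grip_force: 25.0
```

play_rows(travel=[[0,0,1],[0,0,4],[0,0,8],[0,0,11],[0,0,14],[0,0,14]], twist=[[0,0,0],[0,0,0],[0,0,0],[0,0,0],[0,0,0],[0,0,0]])

```text
time_s: 36.15
eef_pos: [0.4406, 0.2583, 0.1834]
ee_rot: [0.988, 0.152, 0.002, -0.0]
ft_force: [0.9, 0.1, -2.5]
opening: 0.0548
grip_force: 25.0
```

play_rows(travel=[[0.8,-3,0],[2.5,-8,0],[4.5,-14,0],[6.5,-20,0],[8.5,-26,0],[8.7,-32,0],[8.7,-38,0],[8.7,-43,0]], twist=[[0,0,0],[0,0,0],[0,0,0],[0,0,0],[0,0,0],[0,0,0],[0,0,0],[0,0,0]])

```text
time_s: 37.15
eef_pos: [0.5262, -0.174, 0.1799]
ee_rot: [0.988, 0.152, -0.001, -0.001]
ft_force: [0.4, 0.2, -2.3]
opening: 0.055
grip_force: 25.0
```

play_rows(travel=[[0.1,-5,0],[0.1,-8,0],[0.1,-9.2,-2],[0.1,-9.2,-6],[0.1,-9.2,-9],[0.1,-9.2,-11.5],[0.1,-9.2,-12.5],[0.1,-9.2,-12.5]], twist=[[0,0,0],[0,0,0],[0,0,0],[0,0,0],[0,0,0],[0,0,0],[0,0,0],[0,0,0]])

```text
time_s: 38.15
eef_pos: [0.5277, -0.2636, 0.056]
ee_rot: [0.988, 0.152, -0.001, -0.001]
ft_force: [0.8, -0.0, -2.0]
opening: 0.0551
grip_force: 25.0
```

play_rows(travel=[[0,0,-0.3],[0,0,-0.6],[0,0,-0.8],[0,0,-1.0],[0,0,-1.1],[0,0,-1.2],[0,0,-1.2],[0,0,-1.2]], twist=[[0,0,0],[0,0,0],[0,0,0],[0,0,0],[0,0,0],[0,0,0],[0,0,0],[0,0,0]])

```text
time_s: 39.15
eef_pos: [0.5281, -0.2639, 0.0448]
ee_rot: [0.988, 0.152, 0.0, 0.0]
ft_force: [-0.3, 0.6, -1.7]
opening: 0.0547
grip_force: 25.0
```

play_rows(travel=[[0,0,-0.1],[0,-0.1,-0.2],[0,-0.1,-0.3],[0,-0.1,-0.3],[0,-0.1,-0.3]], twist=[[0,0,0],[0,0,0],[0,0,0],[0,0,0],[0,0,0]])

```text
time_s: 39.78
eef_pos: [0.5281, -0.265, 0.042]
ee_rot: [0.988, 0.152, 0.0, 0.0]
ft_force: [-0.6, -0.7, 0.5]
opening: 0.0551
grip_force: 25.0
```

play_rows(travel=[[0,0,0],[0,0,0],[0,0,0],[0,0,0]], twist=[[0,0,0],[0,0,0],[0,0,0],[0,0,0]], fingers=0.88)

```text
time_s: 40.28
eef_pos: [0.5281, -0.2649, 0.0418]
ee_rot: [0.988, 0.152, 0.0, 0.0]
ft_force: [-0.9, 0.7, 1.4]
opening: 0.0774
grip_force: 0.0
```

play_rows(travel=[[0,0,2],[0,0,6],[0,0,11],[0,0,14],[0,0,15],[0,0,15]], twist=[[0,0,0],[0,0,0],[0,0,0],[0,0,0],[0,0,0],[0,0,0]])

```text
time_s: 41.02
eef_pos: [0.528, -0.2648, 0.1913]
ee_rot: [0.988, 0.152, -0.0, -0.0]
ft_force: [0.9, -0.5, -1.0]
opening: 0.0775
grip_force: 0.0
```

play_rows(travel=[[0,5,0.5],[0.5,11,0.5],[1,17,0.5],[1.5,23,0.5],[2,29,0.5],[3,35,0.5],[3.3,40,0.5],[3.3,43.5,0.5]], twist=[[0,0,0.18],[0,0,0.36],[0,0,0.54],[0,0,0.72],[0,0,0.9],[0,0,1.08],[0,0,1.26],[0,0,1.44]], fingers=1)

```text
time_s: 42.02
eef_pos: [0.5604, 0.1723, 0.1947]
ee_rot: [0.64, 0.769, -0.001, -0.001]
ft_force: [0.4, 0.9, 0.7]
opening: 0.0885
grip_force: 0.0
```

play_rows(travel=[[0,0,0],[0,0,0],[0,0,0]], twist=[[0,0,0.128],[0,0,0.128],[0,0,0.128]])

```text
time_s: 42.4
eef_pos: [0.5609, 0.1697, 0.1959]
ee_rot: [0.594, 0.805, -0.001, -0.001]
ft_force: [0.9, -0.4, -0.8]
opening: 0.0884
grip_force: 0.0
```

play_rows(travel=[[0,0.1,-3],[0,0.1,-8],[0,0.1,-12],[0,0.1,-14.5],[0,0.1,-15.3],[0,0.1,-15.3],[0,0.1,-15.3]], twist=[[0,0,0],[0,0,0],[0,0,0],[0,0,0],[0,0,0],[0,0,0],[0,0,0]])

```text
time_s: 43.28
eef_pos: [0.5617, 0.171, 0.045]
ee_rot: [0.593, 0.806, 0.001, 0.001]
ft_force: [-0.1, -0.6, -0.6]
opening: 0.0885
grip_force: 0.0
```

play_rows(travel=[[0,0,0],[0,0,0],[0,0,0],[0,0,0],[0,0,0],[0,0,0]], twist=[[0,0,0],[0,0,0],[0,0,0],[0,0,0],[0,0,0],[0,0,0]], fingers=0.5, newtons=25)

```text
time_s: 44.02
eef_pos: [0.5611, 0.1711, 0.044]
ee_rot: [0.592, 0.806, 0.0, 0.0]
ft_force: [-1.7, -1.0, 4.9]
opening: 0.0619
grip_force: 24.9
```

play_rows(travel=[[0,0,1],[0,0,4],[0,0,8],[0,0,11],[0,0,14],[0,0,14]], twist=[[0,0,0],[0,0,0],[0,0,0],[0,0,0],[0,0,0],[0,0,0]])

```text
time_s: 44.78
eef_pos: [0.5617, 0.1712, 0.1856]
ee_rot: [0.592, 0.806, 0.001, 0.002]
ft_force: [-0.8, 0.2, -3.9]
opening: 0.0612
grip_force: 24.8
```

play_rows(travel=[[0,-3,0],[0,-8,0],[0.5,-14,0],[1,-20,0],[1,-26,0],[1,-31,0],[1,-34,0],[1,-35,0]], twist=[[0,0,0],[0,0,0],[0,0,0],[0,0,0],[0,0,0],[0,0,0],[0,0,0],[0,0,0]])

```text
time_s: 45.78
eef_pos: [0.5704, -0.1802, 0.1819]
ee_rot: [0.593, 0.805, -0.0, -0.001]
ft_force: [-0.4, 0.8, -3.4]
opening: 0.0618
grip_force: 24.8
```

play_rows(travel=[[0,0,-2],[0,0,-6],[0,0,-9],[0,0,-11.5],[0,0,-13],[0,0,-13],[0,0,-13.2],[0,0,-13.2]], twist=[[0,0,0],[0,0,0],[0,0,0],[0,0,0],[0,0,0],[0,0,0],[0,0,0],[0,0,0]])

```text
time_s: 46.78
eef_pos: [0.5714, -0.179, 0.0525]
ee_rot: [0.592, 0.806, 0.0, 0.001]
ft_force: [0.7, 0.5, -2.7]
opening: 0.0617
grip_force: 24.8
```

play_rows(travel=[[0,0,-0.2],[0,0,-0.4],[0,0,-0.6],[0,0,-0.7],[0,0,-0.8],[0,0,-0.8],[0,0,-0.8]], twist=[[0,0,0],[0,0,0],[0,0,0],[0,0,0],[0,0,0],[0,0,0],[0,0,0]])

```text
time_s: 47.65
eef_pos: [0.5711, -0.1789, 0.044]
ee_rot: [0.592, 0.806, -0.0, 0.0]
ft_force: [-1.5, -0.0, 1.4]
opening: 0.0616
grip_force: 24.8
```

play_rows(travel=[[0,0,-0.05],[0,0,-0.05],[0,0,-0.05]], twist=[[0,0,0],[0,0,0],[0,0,0]])

```text
time_s: 48.02
eef_pos: [0.5711, -0.1789, 0.044]
ee_rot: [0.592, 0.806, -0.0, 0.0]
ft_force: [-3.1, 1.4, 6.7]
opening: 0.0613
grip_force: 24.9
```

play_rows(travel=[[0,0,0],[0,0,0],[0,0,0],[0,0,0]], twist=[[0,0,0],[0,0,0],[0,0,0],[0,0,0]], fingers=1)

```text
time_s: 48.52
eef_pos: [0.5711, -0.1789, 0.0432]
ee_rot: [0.592, 0.806, 0.0, -0.0]
ft_force: [0.2, 0.1, -0.1]
opening: 0.0885
grip_force: 0.0
```

play_rows(travel=[[0,0,2],[0,0,6],[0,0,11],[0,0,14],[0,0,15],[0,0,15]], twist=[[0,0,0],[0,0,0],[0,0,0],[0,0,0],[0,0,0],[0,0,0]])

```text
time_s: 49.28
eef_pos: [0.571, -0.1789, 0.1928]
ee_rot: [0.592, 0.806, -0.0, -0.0]
ft_force: [-0.4, -0.4, -0.2]
opening: 0.088
grip_force: 0.0
```

play_rows(travel=[[0,6,0.5],[-0.5,12,0.5],[-1,18,0.5],[-1.5,24,0.5],[-2,30,0.5],[-2.5,36,0.5],[-3,42,0.5],[-3,48,0.5]], twist=[[0,0,0],[0,0,0],[0,0,0],[0,0,0],[0,0,0],[0,0,0],[0,0,0],[0,0,0]])

```text
time_s: 50.28
eef_pos: [0.5401, 0.3029, 0.1964]
ee_rot: [0.592, 0.806, -0.001, -0.001]
ft_force: [0.1, -0.8, -0.1]
opening: 0.0883
grip_force: 0.0
```

play_rows(travel=[[0,3,0],[0,4.4,0],[0,4.4,0],[0,4.4,0]], twist=[[0,0,0],[0,0,0],[0,0,0],[0,0,0]])

```text
time_s: 50.78
eef_pos: [0.5413, 0.3438, 0.198]
ee_rot: [0.593, 0.805, -0.0, -0.0]
ft_force: [-0.5, 0.6, 0.6]
opening: 0.0883
grip_force: 0.0
```

play_rows(travel=[[0,0.1,-3],[0,0.1,-8],[0,0.1,-12],[0,0.1,-14.8],[0,0.1,-15.9],[0,0.1,-15.9],[0,0.1,-15.9]], twist=[[0,0,0],[0,0,0],[0,0,0],[0,0,0],[0,0,0],[0,0,0],[0,0,0]])

```text
time_s: 51.65
eef_pos: [0.5418, 0.3461, 0.0407]
ee_rot: [0.592, 0.806, 0.001, 0.001]
ft_force: [0.1, -0.5, 0.2]
opening: 0.0882
grip_force: 0.0
```

play_rows(travel=[[0,0,0],[0,0,0],[0,0,0],[0,0,0],[0,0,0],[0,0,0]], twist=[[0,0,0],[0,0,0],[0,0,0],[0,0,0],[0,0,0],[0,0,0]], fingers=0.5, newtons=25)

```text
time_s: 52.4
eef_pos: [0.5411, 0.3461, 0.0395]
ee_rot: [0.592, 0.806, 0.0, 0.0]
ft_force: [-2.2, 0.4, 2.9]
opening: 0.059
grip_force: 25.0
```

play_rows(travel=[[0,0,1],[0,0,4],[0,0,8],[0,0,11],[0,0,14],[0,0,14]], twist=[[0,0,0],[0,0,0],[0,0,0],[0,0,0],[0,0,0],[0,0,0]])

```text
time_s: 53.15
eef_pos: [0.5417, 0.3464, 0.1813]
ee_rot: [0.592, 0.806, 0.002, 0.001]
ft_force: [-0.4, -0.1, -3.4]
opening: 0.0592
grip_force: 25.0
```

play_rows(travel=[[0,-3,0],[0.5,-8,0],[1,-14,0],[2,-20,0],[3,-26,0],[4,-31,0],[5,-36,0],[5,-40,0]], twist=[[0,0,0],[0,0,0],[0,0,0],[0,0,0],[0,0,0],[0,0,0],[0,0,0],[0,0,0]])

```text
time_s: 54.15
eef_pos: [0.5907, -0.0559, 0.1773]
ee_rot: [0.593, 0.805, -0.001, -0.001]
ft_force: [-0.0, -0.3, -2.1]
opening: 0.059
grip_force: 25.0
```

play_rows(travel=[[0.5,-4,0],[1,-9,0],[1.5,-15,0],[2,-20,0],[2,-23.5,0],[2,-25,-1],[2,-25,-3],[2,-25,-6]], twist=[[0,0,0],[0,0,0],[0,0,0],[0,0,0],[0,0,0],[0,0,0],[0,0,0],[0,0,0]])

```text
time_s: 55.15
eef_pos: [0.611, -0.3029, 0.1175]
ee_rot: [0.592, 0.806, 0.0, -0.0]
ft_force: [0.3, 0.1, -3.5]
opening: 0.0589
grip_force: 25.0
```

play_rows(travel=[[0,0,-2.5],[0,0,-5],[0,0,-6.3],[0,0,-6.8],[0,0,-7],[0,0,-7],[0,0,-7]], twist=[[0,0,0],[0,0,0],[0,0,0],[0,0,0],[0,0,0],[0,0,0],[0,0,0]])

```text
time_s: 56.02
eef_pos: [0.6113, -0.3041, 0.05]
ee_rot: [0.592, 0.806, 0.0, 0.001]
ft_force: [-1.2, 0.1, -2.2]
opening: 0.0587
grip_force: 25.0
```

play_rows(travel=[[0,0,-0.3],[0,0,-0.5],[0,0,-0.7],[0,0,-0.8],[0,0,-0.9],[0,0,-1.0],[0,0,-1.0],[0,0,-1.0]], twist=[[0,0,0],[0,0,0],[0,0,0],[0,0,0],[0,0,0],[0,0,0],[0,0,0],[0,0,0]])

```text
time_s: 57.02
eef_pos: [0.6111, -0.3039, 0.0395]
ee_rot: [0.592, 0.806, -0.0, 0.0]
ft_force: [-1.0, 0.6, 1.1]
opening: 0.0593
grip_force: 25.0
```

play_rows(travel=[[0,0,0],[0,0,0],[0,0,0],[0,0,0]], twist=[[0,0,0],[0,0,0],[0,0,0],[0,0,0]], fingers=1)

```text
time_s: 57.52
eef_pos: [0.6111, -0.3039, 0.0393]
ee_rot: [0.592, 0.806, -0.0, 0.0]
ft_force: [0.0, -0.9, 0.8]
opening: 0.0881
grip_force: 0.0
```

play_rows(travel=[[0,0,2],[0,0,6],[0,0,11],[0,0,14],[0,0,16],[0,0,18],[0,0,18]], twist=[[0,0,0],[0,0,0],[0,0,0],[0,0,0],[0,0,0],[0,0,0],[0,0,0]])

```text
time_s: 58.4
eef_pos: [0.6114, -0.3041, 0.2207]
ee_rot: [0.592, 0.806, 0.0, 0.002]
ft_force: [-0.8, -0.1, 0.2]
opening: 0.0884
grip_force: 0.0
```

play_rows(travel=[[-6,-2,0],[-12,-4,0],[-18,-6,0],[-24,-9,0],[-30,-12,0],[-30,-14,0],[-30,-14,0],[-30,-14,0]], twist=[[0,0,0],[0,0,0],[0,0,0],[0,0,0],[0,0,0],[0,0,0],[0,0,0],[0,0,0]])

```text
time_s: 59.4
eef_pos: [0.3115, -0.443, 0.2186]
ee_rot: [0.592, 0.806, 0.0, -0.001]
ft_force: [0.3, -0.2, 0.3]
opening: 0.0883
grip_force: 0.0
```

```bash
python3 - <<'E'
from h import *
a=cv2.imread('pics/top0.png');b=bot.snapshot('top')[:,:,::-1].copy();cv2.imwrite('pics/top2.png',b)
f=lambda i:cv2.resize(i[140:300,300:530],None,fx=3.4,fy=1.85*1.0,interpolation=cv2.INTER_CUBIC)
cv2.imwrite('pics/cmp.png',np.hstack([cv2.resize(i[145:285,385:525],None,fx=2.8,fy=2.8,interpolation=cv2.INTER_CUBIC) for i in(a,b)]))
for n,(x,y) in dict(stopper=(425,261),shot=(154,163),tumbler=(323,280),caster=(428,204),beaker=(479,230),jar=(502,181)).items():
    r=16;t=a[y-r:y+r,x-r:x+r];m=cv2.matchTemplate(b[y-r-10:y+r+10,x-r-10:x+r+10],t,cv2.TM_CCOEFF_NORMED);_,v,_,l=cv2.minMaxLoc(m);print(n,v.__round__(3),l[0]-10,l[1]-10)
E
```

```text
stopper 0.992 0 0
shot 0.997 0 0
tumbler 0.986 0 0
caster 0.964 0 0
beaker 0.995 0 0
jar 0.972 0 0
```

View pics/top2.png

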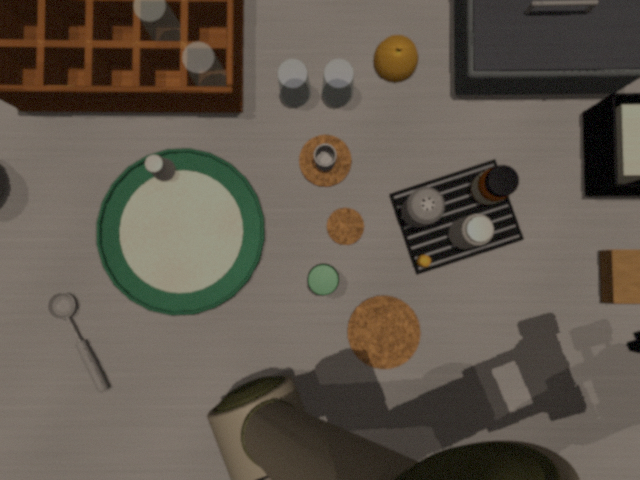

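View pics/cmp.png

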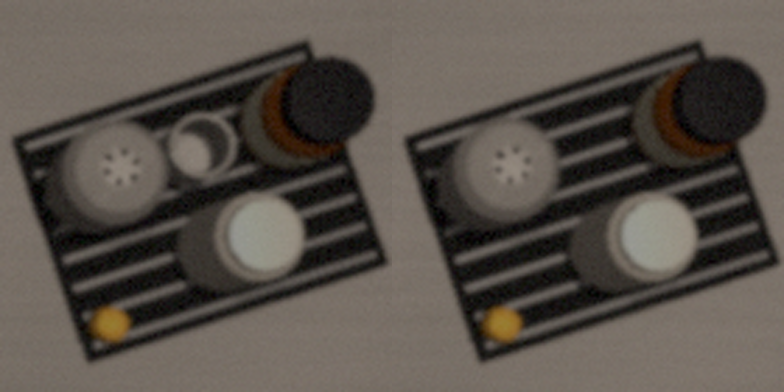

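The final picture shows the cup upright in the middle of the 100 mm coaster at (325,156). The caster, beaker and jar show 0 px of shift from the start, and so do the stopper, shot glass and tumbler. Handing in.

```bash
python3 -c "
from bench import bot
print(bot.sign_off())"
```

```text
the job is handed in; nothing more can be done
None
```

I handed the job in at about 59 s: the cup stands on the 100 mm coaster, and the caster, beaker, jar, stopper, shot glass and tumbler match their starting spots to the pixel (about 2 mm) in the top camera; no verdict was returned.

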